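Hang up the dust-cap tote on an avionics bench

TASK

Swing the folded wire bail of the orange dust-cap tote up to upright while the tote stays standing on the mat. Then carry the tote level by its bail and hang it on the two yellow prongs of the hanger stand, the bail bar lying across both prongs behind their upturned tips, and let go so that it hangs there quietly. Do not tip the tote, and leave the other things on the bench alone.

Things in the scene. Friction and masses are not known exactly. Their poses are not given: they have to be found in the camera images.
- tote: Loose orange open box, 120 mm (its x) by 110 mm (its y) by 68 mm high, part full of plastic caps, 0.35 to 0.6 kg in all. Origin: centre of its underside; z up out of its mouth; its -x side is where the bail is folded and roughly faces the robot. The bail (steel-wire U, 8 mm wire) pivots just outside the two y sides, on the line along y through (0, 0, 55 mm).
- bail (a joint): Swing of the tote's bail (rad): 0 = folded level, sticking out on the tote's -x side (at the start 0 to 0.2); 1.57 = upright; 3.14 = folded level on the +x side. The pivot is stiff enough that the bail stays where it is left; moving it takes under 1.5 N at the bar.
- bail_grip (a point): Centre of the bail's cross bar, on its black sleeve (14 mm diameter, 44 mm long). The bar runs along the tote's y, 132 mm long, 76 mm from the pivot line; an arm at each end. Folded, it is about 55 mm above the mat with free space under it, but only 9 mm from the tote wall: too little for a finger. y axis along the bar; x axis from bar to pivot line.
- hanger_seat (a point): Midway between the two prongs of the fixed hanger: where the bar's centre lies when hung, 188 mm up. x: level, from the tips back to the post; y: from prong to prong. Yellow prongs, 8 mm round, at y = -40 and +40 mm; upturned tips at x = -30 mm, their tops 22 mm above this point; behind the seat they climb gently to a cross plate 85 mm back, top 27 mm above this point.
- hanger: The fixed hanger stand; place and heading vary. Origin on the table 6 mm in front of the seat point; dark base plate 160 by 130 mm, 12 mm thick, from x = -25 to 135 mm; square post rising at x = 105 mm, 212 mm high. The bail goes on from the tips' side, bar above the prongs and tote below them (rim 63 mm under the upright bar).
- jar: Bystander: amber jar, 56 mm across, 65 mm high, between tote and hanger. Origin: centre of underside.
- spool: Bystander: blue spool, 68 mm across, 40 mm high, between tote and hanger. Origin: centre of underside.
- driver: Bystander: screwdriver lying at the front right.
- solvent: Bystander: white bottle with blue cap, 66 mm across, 150 mm high, on the left. Origin: centre of underside.
- cover: Bystander: orange ribbed cover, 110 by 140 by 30 mm, lying on the right. Origin: centre of underside.
- wrench: Bystander: wrench lying at the front left.
Things that resemble listed ones, but are neither listed nor needed, are in the scene too. Of the things shaped like the tote, the orange one is meant. Leave any purple look-alike of the hanger alone.

How it is judged:
By the outcome, as a careful person would: the job done as asked, in the order asked, and still so for the second after the job is handed in, with the robot touching nothing.
It also fails if it takes over 72 s, if anything falls off the work surface, if the arm or the gripper's body presses on something with over 40 N, if the wrist force passes 120 N, or if a joint passes its speed limit or range.

ROBOT

A 7-joint arm with a two-finger parallel gripper is mounted at the origin on the work surface. World frame = base frame: x ahead of the robot, y to its left, z up, the work surface at z = 0. Lengths are in m, angles in rad, forces in N, time in s.
With the tool pointing down it reaches from about 0.4 to 0.85 m from the base axis. Payload 4.5 kg.
Tool frame: the origin (TCP) lies midway between the tips of the shut fingers; the grasp point (between the pads) lies 19 mm behind it; z points along the fingers, y is the line along which they close (so a half turn about z gives the same grasp; the last joint's range is limited). The gripper opens to 88 mm and grips with 3 to 60 N. Pads are 18 mm wide; open, the fingers measure 123 mm over their backs; the gripper's body (75 mm by 187 mm) begins 45 mm behind the grasp point.
Start: joints at [-1.313, 0.689, -0.195, 1.565, 0.157, 0.902, -0.215], TCP at [0.139, 0.609, 0.239] pointing down, gripper open.
Joint ranges: [-3.01, 3.01], [-0.46, 2.08], [-1.47, 1.51], [0.13, 2.56], [-1, 4.14], [0.04, 2.09], [-2.66, 2.66]. Speed limits (rad/s): [2.57, 2.57, 3.14, 3.14, 3.14, 3.14, 3.14].

INTERFACE

Orientations are given as a unit quaternion [x, y, z, w].
In Python, from plant import r, eyes, finish_job gives the robot as it stands. The module is installed in compiled form; this text tells all that it offers.
- The arm moves only by the tool move_arm, never from a script. Its argument "motion" is a list of rows, each a list of 7 numbers: the shift along the tool's x, y, z in mm, then the turn, a rotation vector about the tool's x, y, z in degrees, then the closure, from 0 (fully open) to 1 (shut). A call has 1 to 5 rows; each row is the pose to reach, as a shift and turn from the pose commanded when the call began, along the tool's axes at that moment; what a row does not reach only later rows make up. A row lasts 1/8 s, in which the tool goes at most 62.5 mm and 10.7 degrees, less where a joint would pass 70% of its speed; a pose out of reach is approached as far as the arm can. A call with a gripper value outside its range is refused whole. The fingers move at their own pace and stop on an object; "newtons" is the grip in N (left out, the last holds). Time passes only in rows, so rows that repeat a pose let the fingers close. It gives the time, the measured TCP pose, the force, the opening and the grip force at its end, in the units of the state.
- r.get_state(): the state, without advancing time (a new reading comes with each control period).
- eyes.snapshot(name): name is "scene" or "top" or "wrist"; returns a dict with "frame" (480x640x3 uint8, red, green, blue), "z_map" (480x640 float32, m along the optical axis (not along the pixel's ray), 0 where there is no reading), "intrinsics" (3x3 intrinsics, pixels), "world_to_cam" (4x4, takes a point from world to camera coordinates). Camera axes: x right, y down, z forward; pixel columns grow to the right and rows downward; lengths in m; the calibration is good to about 2 mm. A picture is of the moment at which its call begins.
- finish_job(): hands the job in; it is judged then, once.
The state is a dict: "clock": time; "q": joint angles; "qd": joint speeds; "joint_torque": joint torques, N m; "tool_pos": TCP position; "eef_rot": TCP orientation; "contact_force": force on the tool from outside, world axes, zero at the start; "moment": the same for the moment, N m; "opening": opening from 0.0 (shut) to 1.0 (fully open); "finger_force": force on a finger pad.
Only numpy, scipy, OpenCV 4.12 (cv2) and the standard library are available. Lean on these libraries where they do the work, as an engineer would, in place of code of your own. Each camera call takes 0.05 s, during which the arm holds its last target. There are 200 camera calls.

## Working session

There is one attempt and no reset: what is moved stays moved. The work goes in short steps, Python scripts to look and compute and a tool call to move; the robot and the scene stay as the last step left them, time stands still between calls to the robot, and variables do not carry over. Pictures are saved under pics/ and viewed, at most 10 in all, crops included, and the job is handed in when it is done.

Besides the shell and the picture viewer there is one more tool, called after "Emit:" as name(argument=value, ...), one argument or row to a line, values as JSON. move_arm: Moves the arm, as the interface text tells. Its arguments: {"type":"object","properties":{"motion":{"type":"array","items":{"type":"array","items":{"type":"number"}}},"newtons":{"type":"number"}},"required":["motion"]}

```bash
mkdir -p pics; cat > h.py <<'E'
import numpy as np, cv2
from scipy.spatial.transform import Rotation as R
from plant import r, eyes, finish_job
def snap(n):
    s=eyes.snapshot(n); K=s["intrinsics"]; T=np.linalg.inv(s["world_to_cam"]); z=s["z_map"]
    v,u=np.mgrid[:480,:640]
    p=np.stack([(u-K[0,2])*z/K[0,0],(v-K[1,2])*z/K[1,1],z],-1)
    w=p@T[:3,:3].T+T[:3,3]; w[z==0]=np.nan
    return s["frame"],w,s
def save(f,n): cv2.imwrite("pics/"+n,f[:,:,::-1])
def totool(d):  # world vec -> tool mm
    return R.from_quat(r.get_state()["eef_rot"]).inv().apply(d)*1000
E
python3 - <<'E'
from h import *
a,wa,_=snap("top"); save(a,"top.png"); b,wb,_=snap("scene"); save(b,"scene.png")
np.savez("s.npz",a=a,wa=wa,b=b,wb=wb); print(r.get_state())
E
```

```text
{'clock': 0.1, 'q': array([-1.31319076,  0.68988657, -0.19452364,  1.56621731,  0.15728166,
        0.90251927, -0.21510621]), 'qd': array([-0.00137938, -0.00227167, -0.0007817 , -0.00315143, -0.00085972,
       -0.00064207,  0.00049092]), 'joint_torque': array([-4.09225162e-03, -5.28496921e+01, -1.27171721e+00, -1.53836900e+01,
       -5.25436399e-02,  1.99527909e-03,  5.64465859e-05]), 'tool_pos': array([0.13862576, 0.60885467, 0.23800483]), 'eef_rot': array([ 1.11640186e-01,  9.93748356e-01, -8.19903872e-04, -3.84197604e-05]), 'contact_force': array([-0.86400677, -0.92385498, -0.22503566]), 'moment': array([ 0.01724988, -0.01816749, -0.02689793]), 'finger_force': 0.0, 'opening': 0.9992067018965508}
```

View pics/top.png

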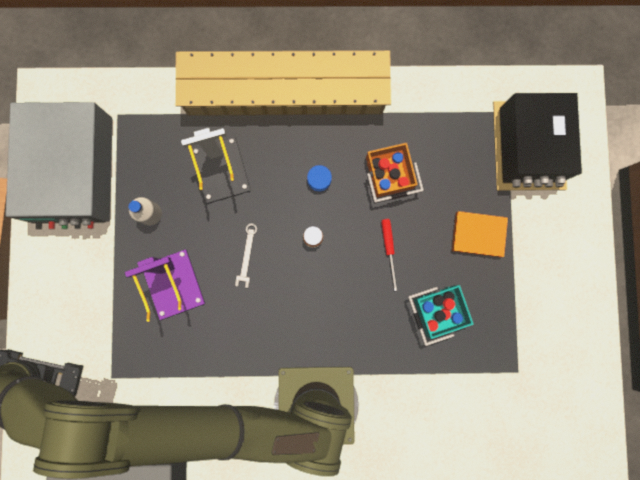

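View pics/scene.png

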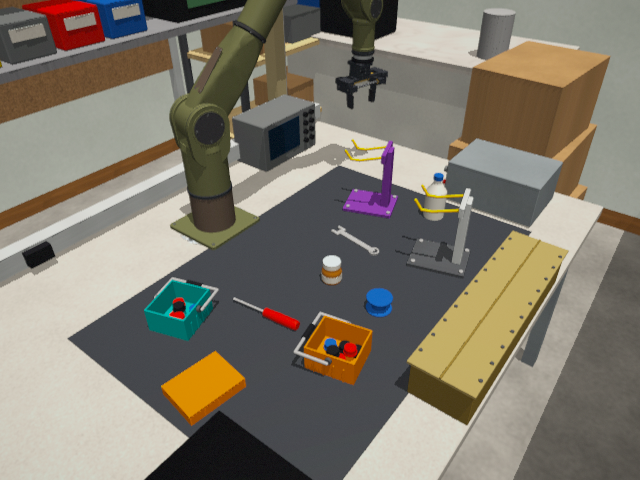

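The top picture shows the orange tote at about (393,172) with its bail on the near side (bar about (396,198)). The grey hanger has its yellow prongs at (195,165) and (226,158), with tips toward the robot. The jar is at (313,236) and the spool at (319,179).

```bash
python3 - <<'E'
from h import *
d=np.load("s.npz"); np.set_printoptions(precision=4,suppress=True)
a,wa,b,wb=d['a'],d['wa'],d['b'],d['wb']
def comp(f,w,m,x0,x1,y0,y1,z0,z1):
    q=w[m&(w[...,0]>x0)&(w[...,0]<x1)&(w[...,1]>y0)&(w[...,1]<y1)&(w[...,2]>z0)&(w[...,2]<z1)]
    return q
for p in [(392,172),(396,198),(215,165),(319,179),(313,236),(200,187),(232,178)]: print(p,wa[p[1],p[0]])
for f,w,n in((a,wa,'top'),(b,wb,'scene')):
    h=cv2.cvtColor(f,cv2.COLOR_RGB2HSV).astype(int)
    c=wa[172,392]
    o=(h[...,0]<16)&(h[...,1]>180)&(h[...,2]>100)
    q=comp(f,w,o,c[0]-.12,c[0]+.12,c[1]-.12,c[1]+.12,.055,.08)
    rc=cv2.minAreaRect(q[:,:2].astype(np.float32)); print(n,'rim',len(q),rc,cv2.boxPoints(rc).tolist())
    g=(h[...,1]<60)&(h[...,2]>90)
    q=comp(f,w,g,c[0]-.15,c[0]+.1,c[1]-.13,c[1]+.13,.03,.1)
    rc=cv2.minAreaRect(q[:,:2].astype(np.float32)); print(n,'bail',len(q),rc,cv2.boxPoints(rc).tolist(),q[:,2].min(),q[:,2].max())
    y=(abs(h[...,0]-23)<8)&(h[...,1]>140)&(h[...,2]>90)
    c=wa[165,215]
    q=comp(f,w,y,c[0]-.2,c[0]+.2,c[1]-.15,c[1]+.12,.16,.24)
    # split by line
    t=q[:,:2].astype(np.float32); _,l,cc=cv2.kmeans(t,2,None,(3,50,1e-5),5,0)
    for k in(0,1):
        s=q[l[:,0]==k]; L=cv2.fitLine(s[:,:2].astype(np.float32),cv2.DIST_HUBER,0,.01,.01).ravel()
        tt=(s[:,:2]-L[2:])@L[:2]; 
        if L[0]<0: tt=-tt;L[:2]*=-1
        i=np.argsort(tt); print(n,'prong',len(s),L,s[i[0]],s[i[-1]], 'tip zmax',s[i[:max(3,len(i)//6)]][:,2].max(), 'zmin',s[:,2].min())
E
```

```text
(392, 172) [ 0.6367 -0.217   0.0321]
(396, 198) [ 0.5593 -0.2229  0.057 ]
(215, 165) [0.6657 0.2802 0.0084]
(319, 179) [ 0.6174 -0.0128  0.0384]
(313, 236) [0.4567 0.0053 0.0621]
(200, 187) [0.5678 0.283  0.2072]
(232, 178) [0.5904 0.2048 0.2033]
top rim 88 ((0.638702929019928, -0.2103952020406723), (0.11912902444601059, 0.10816109925508499), 12.605534553527832) [[0.5687717795372009, -0.17061743140220642], [0.5923765301704407, -0.27617138624191284], [0.708634078502655, -0.2501729726791382], [0.6850293278694153, -0.14461901783943176]]
top bail 269 ((0.6022122502326965, -0.22036868333816528), (0.08355454355478287, 0.141341894865036), 11.927427291870117) [[0.546731173992157, -0.15985772013664246], [0.5759426951408386, -0.2981480658054352], [0.6576933264732361, -0.2808796465396881], [0.6284818053245544, -0.14258930087089539]] 0.03067238879936407 0.07033557920971689
top prong 137 [0.9628 0.2702 0.6215 0.2984] [0.562  0.2797 0.2116] [0.677  0.3112 0.1841] tip zmax 0.2141689084205909 zmin 0.17604573417894143
top prong 129 [0.9627 0.2705 0.6443 0.2216] [0.5843 0.204  0.2088] [0.6971 0.2376 0
[... 284 characters left out ...]
1058197, -0.2585739493370056], [0.6923750042915344, -0.1484660506248474]]
scene bail 278 ((0.6068239212036133, -0.22535116970539093), (0.08522066473960876, 0.14242573082447052), 15.363509178161621) [[0.5468690395355225, -0.1679724156856537], [0.5846035480499268, -0.30530846118927], [0.6667788028717041, -0.2827299237251282], [0.6290442943572998, -0.14539387822151184]] 0.04478498497479544 0.06298835325685026
scene prong 132 [0.9655 0.2604 0.6412 0.2137] [0.5881 0.202  0.2046] [0.7023 0.2298 0.1966] tip zmax 0.20782861513124729 zmin 0.1758097115616265
scene prong 110 [0.9603 0.2789 0.6224 0.291 ] [0.5698 0.2728 0.2083] [0.6777 0.3063 0.1958] tip zmax 0.20825706843660297 zmin 0.17465144971864976
```

```bash
cat >> h.py <<'E'
def rot(phi,elev=90,lean=None):
    # tool y at azimuth phi deg; tool z elev deg below horizontal, towards azimuth phi-90
    p=np.radians(phi); e=np.radians(elev); y=np.array([np.cos(p),np.sin(p),0]); f=np.array([np.sin(p),-np.cos(p),0])
    z=np.cos(e)*f-np.sin(e)*np.array([0,0,1]); return R.from_matrix(np.c_[np.cross(y,z),y,z])
class Seq:
    """successive targets; prints shift/turn relative to the previous target"""
    def __init__(s,pos=None,q=None):
        st=r.get_state(); s.p=st["tool_pos"] if pos is None else np.array(pos); s.R=R.from_quat(st["eef_rot"]) if q is None else q
    def to(s,p,Q=None):
        Q=s.R if Q is None else Q; p=np.array(p)
        d=s.R.inv().apply(p-s.p)*1000; t=(s.R.inv()*Q).as_rotvec(degrees=True)
        print(np.round(d,1).tolist(),np.round(t,1).tolist(),'rows',round(max(np.linalg.norm(d)/62.5,np.linalg.norm(t)/10.7),1)); s.p,s.R=p,Q
E
python3 - <<'E'
from h import *
s=Seq(); Q=rot(102.8)
s.to([.42,.42,.40]); s.to([.52,.0,.40],Q); s.to([.53,-.225,.33])
E
```

```text
[-316.3, -122.0, -161.8] [0.0, 0.0, 0.0] rows 6.0
[-190.7, -387.3, 0.7] [-0.1, -0.0, -25.6] rows 6.9
[40.1, -221.6, 70.0] [0.0, 0.0, 0.0] rows 3.8
```

Emit:
move_arm(
  motion=[
    [-60,-20,-60,0,0,0,0],
    [-110,-40,-90,0,0,0,0],
    [-160,-60,-120,0,0,0,0],
    [-200,-75,-150,0,0,0,0],
    [-240,-90,-160,0,0,0,0.5],
  ],
)

```text
clock: 0.72
tool_pos: [0.3542, 0.4677, 0.4005]
eef_rot: [0.112, 0.994, 0.001, 0.001]
contact_force: [0.9, 0.4, 0.5]
opening: 0.908
finger_force: 0.0
```

```bash
python3 - <<'E'
from h import *
print(r.get_state()); s=Seq(); Q=rot(102.8)
s.to([.48,.2,.40]);  s.to([.53,-.05,.40]);s.to([.53,-.225,.33],Q)
E
```

```text
{'clock': 0.725, 'q': array([-0.8747161 ,  0.4868267 , -0.21643689,  1.43718701,  0.10701823,
        1.226566  ,  0.2444165 ]), 'qd': array([ 0.68863874, -0.05437814,  0.04289167, -0.25786529, -0.04693735,
        0.33406928,  0.76481698]), 'joint_torque': array([-3.52903448e+00, -4.77876234e+01, -1.22615319e+00, -1.80432111e+01,
       -4.20200278e-02, -6.44065230e-02, -7.99561199e-01]), 'tool_pos': array([0.35421188, 0.46772401, 0.40054391]), 'eef_rot': array([1.11635229e-01, 9.93748450e-01, 1.14971048e-03, 5.20564390e-04]), 'contact_force': array([0.87843167, 0.40020978, 0.51503519]), 'moment': array([ 0.02831165, -0.01445968,  0.01349636]), 'finger_force': 0.0, 'opening': 0.9078424175566635}
[-182.1, -233.1, 0.1] [0.0, 0.0, 0.0] rows 4.7
[-104.2, -232.7, -0.5] [0.0, 0.0, 0.0] rows 4.1
[-38.8, -170.8, 69.6] [0.1, 0.1, -25.6] rows 3.0
```

Emit:
move_arm(
  motion=[
    [-36,-46,0,0,0,0,1],
    [-73,-93,0,0,0,0,1],
    [-109,-140,0,0,0,0,1],
    [-146,-186,0,0,0,0,1],
    [-182,-233,0,0,0,0,1],
  ],
)

```text
clock: 1.35
tool_pos: [0.4789, 0.1989, 0.3985]
eef_rot: [0.112, 0.994, -0.0, -0.0]
contact_force: [1.3, 0.4, -0.5]
opening: 0.343
finger_force: 0.0
```

Emit:
move_arm(
  motion=[
    [-21,-46,0,0,0,0,1],
    [-42,-93,0,0,0,0,1],
    [-63,-140,0,0,0,0,1],
    [-84,-186,0,0,0,0,1],
    [-104,-233,0,0,0,0,1],
  ],
)

```text
clock: 1.98
tool_pos: [0.5281, -0.051, 0.3984]
eef_rot: [0.112, 0.994, 0.0, -0.0]
contact_force: [0.5, -1.0, -0.6]
opening: 0.004
finger_force: 0.0
```

Emit:
move_arm(
  motion=[
    [-10,-45,18,0,0,-6,1],
    [-20,-90,36,0,0,-13,1],
    [-30,-130,54,0,0,-20,1],
    [-39,-171,70,0,0,-25.6,1],
    [-39,-171,70,0,0,-25.6,1],
  ],
)

```text
clock: 2.6
tool_pos: [0.5261, -0.2292, 0.3266]
eef_rot: [-0.108, 0.994, -0.0, -0.002]
contact_force: [0.9, 0.7, -0.3]
opening: 0.006
finger_force: 0.0
```

```bash
python3 - <<'E'
from h import *
print(r.get_state()); a,w,_=snap("wrist"); save(a,"w1.png"); np.savez("w1.npz",a=a,w=w)
E
```

```text
{'clock': 2.6, 'q': array([ 0.44258167,  0.52572456, -0.18871345,  1.60140352,  0.11248224,
        1.0290309 ,  2.00726997]), 'qd': array([-0.0591049 , -0.03239336, -0.05700679, -0.00013088, -0.03564832,
        0.0076942 , -0.04818332]), 'joint_torque': array([ 1.25025351e+00, -4.54480255e+01, -3.43253352e-01, -1.69139367e+01,
        2.92031709e-01, -4.17580374e-02,  4.15319167e-01]), 'tool_pos': array([ 0.52605849, -0.2291566 ,  0.32662348]), 'eef_rot': array([-1.07875840e-01,  9.94161838e-01, -1.88956931e-04, -2.23770326e-03]), 'contact_force': array([ 0.87092301,  0.71539253, -0.2708386 ]), 'moment': array([0.05627383, 0.05283587, 0.02538635]), 'finger_force': 0.0, 'opening': 0.005926667367128822}
```

View pics/w1.png

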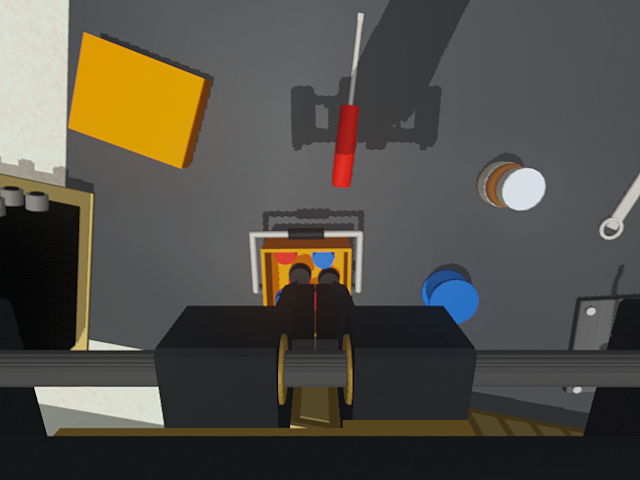

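The wrist picture shows the folded bail with its bar across (250–362, 234), the black sleeve at (305,234), the tote partly hidden behind the fingers, and the jar and spool at right.

```bash
python3 - <<'E'
from h import *
np.set_printoptions(precision=4,suppress=True)
d=np.load("w1.npz"); a,w=d['a'],d['w']
s=eyes.snapshot("wrist"); T=np.linalg.inv(s["world_to_cam"]); st=r.get_state()
print('cam in tool mm',R.from_quat(st["eef_rot"]).inv().apply(T[:3,3]-st["tool_pos"])*1000)
sub=w[222:245,245:368].reshape(-1,3); sub=sub[(sub[:,2]>.035)&(sub[:,0]<.59)]
h=sub[sub[:,0]<np.nanmin(sub[:,0])+.04]
rc=cv2.minAreaRect(h[:,:2].astype(np.float32)); print(rc,cv2.boxPoints(rc))
for c in (254,262,275,290,305,320,335,350,358):
    col=w[225:245,c]; k=col[:,2]>.04; print(c,col[k][:4])
for c in (253,256,258): print('arm',w[255:300:8,c])
print('sleeve',[w[y,x] for y,x in((234,292),(234,305),(234,318))])
E
```

```text
cam in tool mm [  74.252    -2.4332 -144.2615]
((0.5734080076217651, -0.23288404941558838), (0.024002280086278915, 0.13938482105731964), 12.616371154785156) [[ 0.5465 -0.1675]
 [ 0.5769 -0.3035]
 [ 0.6003 -0.2983]
 [ 0.5699 -0.1623]]
254 [[ 0.5788 -0.295   0.0563]
 [ 0.5794 -0.2945  0.0586]
 [ 0.5807 -0.2943  0.0585]
 [ 0.5816 -0.294   0.0594]]
262 [[ 0.5767 -0.2854  0.0563]
 [ 0.5771 -0.2849  0.0594]
 [ 0.5782 -0.2846  0.0598]
 [ 0.5794 -0.2844  0.06  ]]
275 [[ 0.5736 -0.2699  0.0553]
 [ 0.5739 -0.2695  0.0586]
 [ 0.5746 -0.2691  0.0605]
 [ 0.5759 -0.2689  0.0604]]
290 [[ 0.5663 -0.2523  0.0584]
 [ 0.5673 -0.2521  0.0594]
 [ 0.5677 -0.2518  0.0623]
 [ 0.5689 -0.2516  0.0624]]
305 [[ 0.5627 -0.2345  0.0574]
 [ 0.5627 -0.2343  0.0618]
 [ 0.5641 -0.2341  0.0612]
 [ 0.565  -0.2339  0.0625]]
320 [[ 0.558  -0.2167  0.0553]
 [ 0.5584 -0.2167  0.0586]
 [ 0.5592 -0.2165  0.0602]
 [ 0.56   -0.2164  0.0622]]
335 [[ 0.5574 -0.1981  0.0567]
 [ 0.5582 -0.198   0.0584]
 [ 0.5592 -0.1978  0.0594]
 [ 0.5602 -0.1976  0.0605]]
350 [[ 0.5533 -0.1803  0.0576]
 [ 0.5539 -0.1804  0.06  ]
 [ 0.5552 -0.18    0.0595]
 [ 0.5566 -0.1796  0.0592]]
358 [[ 0.5511 -0.1708  0.0577]
 [ 0.552  -0.1707  0.059 ]
 [ 0.553  -0.1706  0.0603]
 [ 0.5544 -0.1702  0.0596]]
arm [[ 0.6102 -0.2905  0.0585]
 [ 0.6207 -0.2888  0.0584]
 [ 0.6311 -0.287   0.0588]
 [ 0.6422 -0.2852  0.0581]
 [ 0.6524 -0.2832  0.0595]
 [ 0.6938 -0.2866 -0.0006]]
arm [[ 0.6313 -0.2927 -0.0002]
 [ 0.6201 -0.2852  0.0578]
 [ 0.6313 -0.2835  0.0564]
 [ 0.6424 -0.2817  0.0558]
 [ 0.6534 -0.2798  0.0556]
 [ 0.6921 -0.2822  0.0007]]
arm [[ 0.6306 -0.2899  0.0001]
 [ 0.6427 -0.2879 -0.0004]
 [ 0.655  -0.2859 -0.0009]
 [ 0.6669 -0.2837 -0.0002]
 [ 0.6508 -0.277   0.0601]
 [ 0.6623 -0.2751  0.059 ]]
sleeve [array([ 0.5719, -0.2484,  0.0632]), array([ 0.5685, -0.2331,  0.0631]), array([ 0.565 , -0.2178,  0.0637])]
```

```bash
cat > g.py <<'E'
from h import *
F=np.array([.976,.218,0]); U=np.array([0,0,1.]); BAR=np.array([.568,-.233,.056]); Q45=rot(102.6,45)
def tip(th,n=16,ext=12):
    th=np.radians(th); b=BAR+.076*((1-np.cos(th))*F+np.sin(th)*U)
    return b-n/1000*.707*(F+U)+ext/1000*.707*(F-U)
E
python3 - <<'E'
from g import *
s=Seq(); s.to(tip(0,22,-110)+[0,0,.08],Q45); s.to(tip(0,22,-70)); s.to(tip(0,22,12))
print('arc')
p0=tip(0,22,12)
for th in range(0,96,6):
    d=Q45.inv().apply(tip(th)-p0)*1000; print(th,np.round(d,1))
E
```

```text
[56.2, -17.1, 130.0] [0.1, -45.0, 0.1] rows 4.2
[56.6, -0.0, 96.6] [0.0, 0.0, 0.0] rows 1.8
[-0.0, -0.0, 82.0] [0.0, 0.0, 0.0] rows 1.3
arc
0 [-6. -0.  0.]
6 [-11.9  -0.   -5.3]
12 [-18.3  -0.  -10. ]
18 [-25.2  -0.  -14. ]
24 [-32.5  -0.  -17.2]
30 [-40.1  -0.  -19.7]
36 [-47.9  -0.  -21.3]
42 [-55.8  -0.  -22.2]
48 [-63.7  -0.  -22.2]
54 [-71.6  -0.  -21.3]
60 [-79.4  -0.  -19.7]
66 [-87.   -0.  -17.2]
72 [-94.2  -0.  -14. ]
78 [-101.1   -0.   -10. ]
84 [-107.6   -0.    -5.3]
90 [-113.5   -0.     0. ]
```

Emit:
move_arm(
  motion=[
    [11,-4,26,0,-9,0,1],
    [22,-8,52,0,-18,0,1],
    [33,-11,78,0,-27,0,1],
    [44,-14,104,0,-36,0,1],
    [56,-17,130,0,-45,0,1],
  ],
)

```text
clock: 3.32
tool_pos: [0.4821, -0.2822, 0.2322]
eef_rot: [-0.118, 0.926, 0.072, 0.351]
contact_force: [1.5, -0.4, -2.3]
opening: 0.003
finger_force: 0.0
```

Emit:
move_arm(
  motion=[
    [0,0,0,0,0,0,1],
    [0,0,0,0,0,0,1],
  ],
)

```text
clock: 3.58
tool_pos: [0.4824, -0.2848, 0.2313]
eef_rot: [-0.116, 0.927, 0.07, 0.349]
contact_force: [0.8, -0.3, 0.1]
opening: 0.007
finger_force: 0.0
```

```bash
python3 - <<'E'
from g import *
print(r.get_state()['q']);s=Seq(); s.to(tip(0,22,-70),Q45); s.to(tip(0,22,12))
E
```

```text
[ 1.36528881  0.78944373 -0.94049927  2.14576322 -0.10171932  0.04513857
  2.65118913]
[71.3, 23.6, 127.5] [3.9, -3.5, 0.1] rows 2.4
[-0.0, -0.0, 82.0] [0.0, 0.0, 0.0] rows 1.3
```

Emit:
move_arm(
  motion=[
    [0,0,0,0,0,10.6,1],
    [0,0,0,0,0,21.2,1],
    [0,0,0,0,0,31.8,1],
    [0,0,0,0,0,42.4,1],
    [0,0,0,0,0,53,1],
  ],
)

```text
clock: 4.2
tool_pos: [0.4846, -0.2818, 0.2329]
eef_rot: [0.308, 0.882, 0.218, 0.281]
contact_force: [0.1, -0.7, -0.8]
opening: 0.007
finger_force: 0.0
```

Emit:
move_arm(
  motion=[
    [0,0,0,0,0,10.6,1],
    [0,0,0,0,0,21.2,1],
    [0,0,0,0,0,31.8,1],
    [0,0,0,0,0,42.4,1],
    [0,0,0,0,0,53,1],
  ],
)

```text
clock: 4.82
tool_pos: [0.4846, -0.2818, 0.2329]
eef_rot: [0.67, 0.652, 0.32, 0.154]
contact_force: [-1.3, 0.4, 0.8]
opening: 0.003
finger_force: 0.0
```

Emit:
move_arm(
  motion=[
    [0,0,0,0,0,10.6,1],
    [0,0,0,0,0,21.2,1],
    [0,0,0,0,0,31.8,1],
    [0,0,0,0,0,42.4,1],
    [0,0,0,0,0,53,1],
  ],
)

```text
clock: 5.45
tool_pos: [0.4846, -0.2818, 0.2329]
eef_rot: [0.89, 0.285, 0.355, -0.005]
contact_force: [-0.5, 1.0, 0.4]
opening: 0.004
finger_force: 0.0
```

```bash
cat > g.py <<'E'
from h import *
F=np.array([.976,.218,0]); L=np.array([-.218,.976,0]); U=np.array([0,0,1.]); BAR=np.array([.568,-.233,.056])
def setd(az,tilt):
    global d,n,Qd
    a,t=np.radians([az,tilt]); d=np.sin(t)*(np.cos(a)*F+np.sin(a)*L)-np.cos(t)*U
    y=-(L-(L@d)*d); y/=np.linalg.norm(y); n=np.cross(y,d); Qd=R.from_matrix(np.c_[n,y,d])  # n = tool x, pushes fwd-up
setd(20,42)
def tip(th,g=16,ext=12):
    th=np.radians(th); b=BAR+.076*((1-np.cos(th))*F+np.sin(th)*U)
    return b-g/1000*n+ext/1000*d
E
python3 - <<'E'
from g import *
print(r.get_state()['q'],n);s=Seq(); s.to(tip(0,22,-100)+[0,0,.05],Qd); s.to(tip(0,22,-70)); s.to(tip(0,22,12))
E
```

```text
[ 1.32316221  0.7593849  -0.87080106  2.14683399 -0.98854503  0.07327649
  0.75342823] [0.74504757 0.16641431 0.64595292]
[-31.7, -15.1, 58.6] [9.4, 0.5, 21.5] rows 2.2
[-32.3, 8.7, 67.2] [0.0, 0.0, 0.0] rows 1.2
[0.0, 0.0, 82.0] [0.0, 0.0, 0.0] rows 1.3
```

Emit:
move_arm(
  motion=[
    [-10,-5,20,3,0,7,1],
    [-21,-10,40,6,0,14,1],
    [-32,-15,59,9.4,0.5,21.5,1],
    [-32,-15,59,9.4,0.5,21.5,1],
    [-32,-15,59,9.4,0.5,21.5,1],
  ],
)

```text
clock: 6.08
tool_pos: [0.4941, -0.2744, 0.1654]
eef_rot: [0.922, 0.144, 0.328, -0.144]
contact_force: [0.6, 0.6, 0.8]
opening: 0.006
finger_force: 0.0
```

```bash
python3 - <<'E'
from g import *
print(r.get_state()['q']);s=Seq(); s.to(tip(0,22,-100)+[0,0,.05],Qd); s.to(tip(0,22,-70)); s.to(tip(0,22,12))
E
```

```text
[ 1.19387766  0.87254684 -0.64645956  2.04597746 -0.98910842  0.27978402
  0.47487425]
[1.6, -1.3, 0.7] [0.1, -0.0, 0.3] rows 0.0
[-32.3, 8.7, 67.2] [0.0, 0.0, 0.0] rows 1.2
[0.0, 0.0, 82.0] [0.0, 0.0, 0.0] rows 1.3
```

Emit:
move_arm(
  motion=[
    [-15,4,34,0,0,0,1],
    [-31,7.4,68,0,0,0,1],
    [-31,7.4,68,0,0,0,1],
  ],
)

```text
clock: 6.45
tool_pos: [0.5102, -0.2624, 0.091]
eef_rot: [0.923, 0.141, 0.328, -0.146]
contact_force: [-0.1, 0.2, 0.9]
opening: 0.007
finger_force: 0.0
```

```bash
python3 - <<'E'
from g import *
print(r.get_state()['q']);s=Seq(); s.to(tip(0,22,12),Qd)
s=Seq(); s.to(tip(0,16,12),Qd)
E
```

```text
[ 1.2276872   1.07442966 -0.7882805   2.04726056 -0.9851534   0.05851187
  0.5449638 ]
[3.2, -0.1, 81.2] [-0.1, -0.1, -0.2] rows 1.3
[9.2, -0.1, 81.2] [-0.1, -0.1, -0.2] rows 1.3
```

Emit:
move_arm(
  motion=[
    [1,0,40,0,0,0,1],
    [1,0,81,0,0,0,1],
    [1,0,81,0,0,0,1],
  ],
)

```text
clock: 6.82
tool_pos: [0.564, -0.2482, 0.0393]
eef_rot: [0.922, 0.147, 0.323, -0.155]
contact_force: [0.1, 0.3, 1.0]
opening: 0.005
finger_force: 0.0
```

```bash
python3 - <<'E'
from g import *
print(r.get_state());s=Seq(); s.to(tip(0,22,12),Qd)
a,w,_=snap("wrist"); save(a,"w2.png")
E
```

```text
{'clock': 6.825, 'q': array([ 1.11601611,  1.17762006, -0.75464874,  1.93484406, -0.99976116,
        0.04503951,  0.5585341 ]), 'qd': array([ 0.04159697, -0.0326925 , -0.00321155,  0.04718757, -0.00157771,
        0.00018577,  0.00232501]), 'joint_torque': array([-1.09762743e+00, -5.12333643e+01, -1.26453575e+01, -3.32182400e+00,
       -8.45771190e-02,  1.85078200e+00,  1.95053981e-03]), 'tool_pos': array([ 0.56403835, -0.24818364,  0.03933785]), 'eef_rot': array([ 0.92202473,  0.14682491,  0.32270245, -0.15548627]), 'contact_force': array([0.13275826, 0.31464354, 1.04130201]), 'moment': array([-0.38141956,  0.69359499, -0.00527494]), 'finger_force': 0.0, 'opening': 0.004657580285458736}
[-5.7, -15.3, 7.7] [-1.4, 0.4, 0.1] rows 0.3
```

View pics/w2.png

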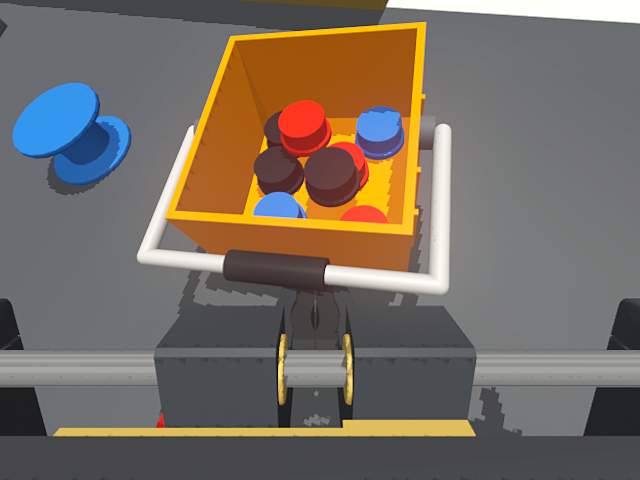

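The wrist picture shows the closed fingers passing under the bar at about (315,290), just right of the black sleeve (225–328, 268). The bail is still folded and nothing has been disturbed.

```bash
python3 - <<'E'
from g import *
Q=R.from_quat(r.get_state()["eef_rot"])
for th in range(6,97,6):
    t=np.radians(th); v=.076*((1-np.cos(t))*F+np.sin(t)*U)
    x=Q.inv().apply(v)*1000; x[2]+=min(8,th/3); print(th,np.round(x,1))
E
```

```text
6 [ 5.4 -1.5 -3.7]
12 [11.4 -2.8 -6.7]
18 [17.9 -3.9 -9.2]
24 [ 24.8  -4.9 -10.9]
30 [ 32.2  -5.6 -14. ]
36 [ 39.8  -6.2 -16.2]
42 [ 47.6  -6.6 -17.7]
48 [ 55.5  -6.7 -18.4]
54 [ 63.4  -6.7 -18.3]
60 [ 71.3  -6.4 -17.4]
66 [ 79.1  -6.  -15.7]
72 [ 86.6  -5.3 -13.2]
78 [ 93.8  -4.4 -10. ]
84 [100.7  -3.4  -6.1]
90 [107.   -2.2  -1.5]
96 [112.9  -0.8   3.8]
```

Push gently to about 30°, then look at force and state.

Emit:
move_arm(
  motion=[
    [6,-1.5,-3.5,0,0,0,1],
    [12,-3,-6.5,0,0,0,1],
    [19,-4,-9,0,0,0,1],
    [26,-5,-11,0,0,0,1],
    [33,-5.5,-14,0,0,0,1],
  ],
)

```text
clock: 7.5
tool_pos: [0.5775, -0.2436, 0.0708]
eef_rot: [0.922, 0.145, 0.322, -0.156]
contact_force: [-2.9, -1.3, -0.2]
opening: 0.005
finger_force: 1.1
```

```bash
python3 - <<'E'
from g import *
print(r.get_state()['q']); s=Seq(); s.to(tip(30,16,12),Qd)
a,w,_=snap("wrist"); save(a[150:330,100:500],"w3.png")
E
```

```text
[ 1.06773992  1.1014694  -0.71170114  1.92436822 -0.99938132  0.10749777
  0.48422916]
[1.4, -15.6, -0.0] [-1.4, 0.5, -0.1] rows 0.3
```

View pics/w3.png

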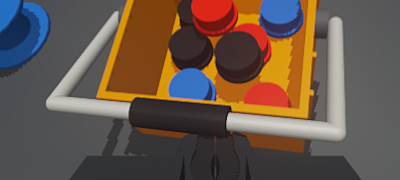

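The crop shows the bar lifted above the rim by the fingertips, with the tote in place. I'll go on along the arc.

Emit:
move_arm(
  motion=[
    [7.5,-0.6,-2,0,0,0,1],
    [15.5,-1,-3.5,0,0,0,1],
    [23.5,-1,-4.3,0,0,0,1],
    [31.5,-1,-4.2,0,0,0,1],
    [39.5,-0.8,-3.4,0,0,0,1],
  ],
)

```text
clock: 8.18
tool_pos: [0.6055, -0.2375, 0.0986]
eef_rot: [0.922, 0.145, 0.322, -0.156]
contact_force: [-1.3, 0.5, -0.1]
opening: 0.007
finger_force: 0.4
```

Emit:
move_arm(
  motion=[
    [7.5,0.4,1.7,0,0,0,1],
    [15,1,4,0,0,0,1],
    [22,2,7,0,0,0,1],
    [29,3,11,0,0,0,1],
    [34,4,15,0,0,0,1],
  ],
)

```text
clock: 8.8
tool_pos: [0.6407, -0.2298, 0.108]
eef_rot: [0.922, 0.145, 0.322, -0.156]
contact_force: [-0.4, 0.0, -1.0]
opening: 0.006
finger_force: 0.3
```

```bash
python3 - <<'E'
from g import *
np.set_printoptions(precision=4,suppress=True)
print(r.get_state()['q']); s=Seq(); s.to(tip(90,16,12),Qd)
for nm in("scene","top"):
    a,w,_=snap(nm); h=cv2.cvtColor(a,cv2.COLOR_RGB2HSV).astype(int)
    m=(h[...,1]<60)&(h[...,2]>90)&(w[...,2]>.06)&(w[...,2]<.15)&(abs(w[...,0]-.63)<.12)&(abs(w[...,1]+.22)<.1)
    q=w[m]; t=np.c_[(q-BAR)@F*1000-76,(q-BAR)@L*1000,q[:,2]*1000]; t=t[np.argsort(t[:,2])]
    print(nm,len(t)); print(t[::max(1,len(t)//14)])
    if nm=="scene": save(a[260:430,230:430],"s4.png")
E
```

```text
[ 0.8992  1.0136 -0.5773  1.8111 -0.9989  0.242   0.334 ]
[2.8, -15.9, 0.2] [-1.4, 0.5, -0.1] rows 0.3
scene 274
[[ 13.4424 -66.9736  60.2747]
 [ 14.7698 -64.7418  68.1127]
 [ 12.1487 -69.2971  77.9427]
 [ 12.4853  64.0129  85.5247]
 [  9.3542 -68.2037  94.1711]
 [  8.9627 -67.3122 102.3   ]
 [  4.4464 -67.4409 109.5071]
 [  6.803  -67.5152 119.6974]
 [  5.6794  65.9445 124.7918]
 [  2.4151  55.9232 128.9483]
 [  6.15   -24.9741 129.673 ]
 [  0.1936  49.5578 130.4506]
 [ -0.5752 -35.9284 131.0418]
 [  4.0405 -41.0779 131.8706]
 [  0.862  -59.3874 133.0242]]
top 105
[[  5.8937 -57.2546  64.0236]
 [ -2.4542 -44.4512 125.794 ]
 [ -3.9034 -24.6395 128.177 ]
 [  0.5305  66.6215 129.4716]
 [ -3.578   73.0953 130.1356]
 [  1.4428  71.9554 130.9835]
 [  0.1973  31.7733 131.5714]
 [  1.5757 -44.3467 132.2346]
 [ -0.3907 -16.6149 132.9819]
 [  1.8784  28.8694 133.2889]
 [ -1.4705  62.1706 133.9736]
 [  0.6089 -46.46   134.2805]
 [ -2.9896 -37.2345 135.4125]
 [ -4.7856 -20.3847 136.4479]
 [  0.3874  27.1612 138.2135]]
```

View pics/s4.png

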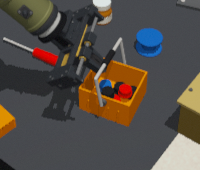

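Bail is nearly upright (about 8° short). I'll push 10 mm further, then back off.

Emit:
move_arm(
  motion=[
    [4,0.8,3,0,0,0,1],
    [7.9,1.5,5.8,0,0,0,1],
    [7.9,1.5,5.8,0,0,0,1],
    [2,0.5,2,0,0,0,1],
    [2,0.5,-40,0,0,0,1],
  ],
)

```text
clock: 9.52
tool_pos: [0.6184, -0.2434, 0.1371]
eef_rot: [0.922, 0.145, 0.321, -0.158]
contact_force: [1.2, 0.4, 1.3]
opening: 0.008
finger_force: 0.0
```

Emit:
move_arm(
  motion=[
    [0,0,-50,0,0,0,0.3],
    [0,0,-110,0,0,0,0.3],
    [0,0,-110,0,0,0,0.3],
  ],
)

```text
clock: 9.9
tool_pos: [0.5579, -0.2919, 0.2231]
eef_rot: [0.923, 0.143, 0.323, -0.152]
contact_force: [0.7, -0.1, -0.2]
opening: 0.323
finger_force: 0.0
```

```bash
python3 - <<'E'
from g import *
print(r.get_state()['q']); s=Seq(); P=BAR+.076*F
s.to(P-.06*F+[0,0,.25],rot(102.6)*R.from_euler('z',180,degrees=True)); s.to(P-.06*F+[0,0,.25],rot(12.6))
a,w,_=snap("scene"); h=cv2.cvtColor(a,cv2.COLOR_RGB2HSV).astype(int)
o=(h[...,0]<16)&(h[...,1]>180)&(h[...,2]>100)
q=w[o&(w[...,2]>.055)&(w[...,2]<.08)&(abs(w[...,0]-.645)<.12)&(abs(w[...,1]+.215)<.12)]
print(cv2.minAreaRect(q[:,:2].astype(np.float32)))
m=(h[...,1]<60)&(h[...,2]>90)&(w[...,2]>.075)&(w[...,2]<.15)&(abs(w[...,0]-.63)<.12)&(abs(w[...,1]+.22)<.1)
q=w[m]; t=np.c_[(q-BAR)@F*1000-76,(q-BAR)@L*1000,q[:,2]*1000]
for sg in(-1,1):
    k=(t[:,1]*sg>58); print(np.polyfit(t[k,2],t[k,0],1),k.sum(),np.median(t[k,1]))
k=(abs(t[:,1])<58); print(np.median(t[k],0),t[k,2].max())
E
```

```text
[ 0.99290413  0.76839065 -0.41665604  1.84443601 -0.89238406  0.54328936
  0.22324201]
[82.7, -63.2, -24.4] [-13.5, -39.5, 4.8] rows 3.9
[0.0, 0.0, 0.0] [0.0, -0.0, -90.0] rows 8.4
((0.6584814190864563, -0.21342608332633972), (0.118779256939888, 0.11455865204334259), 11.49245834350586)
[-0.04507678 18.59438145] 72 -67.49056028346362
[-0.02633936 17.4206074 ] 57 63.677880586638466
[ 12.72723822 -23.89938385 132.22428414] 135.29485400541674
```

Emit:
move_arm(
  motion=[
    [21,-16,-6,-3,-10,1,0],
    [42,-32,-12,-7,-20,2,0],
    [62,-48,-18,-10,-30,4,0],
    [83,-63,-24,-13.5,-39.5,4.8,0],
    [83,-63,-24,-13.5,-39.5,4.8,0],
  ],
)

```text
clock: 10.58
tool_pos: [0.591, -0.2163, 0.3033]
eef_rot: [0.993, 0.121, 0.001, -0.004]
contact_force: [0.3, 0.6, -1.7]
opening: 0.934
finger_force: 0.0
```

Emit:
move_arm(
  motion=[
    [0,0,0,0,0,-10,0],
    [0,0,0,0,0,-20,0],
    [0,0,0,0,0,-30,0],
    [0,0,0,0,0,-40,0],
    [0,0,0,0,0,-50,0],
  ],
)

```text
clock: 11.2
tool_pos: [0.5843, -0.2246, 0.3012]
eef_rot: [0.851, 0.525, 0.001, -0.005]
contact_force: [-0.3, 0.5, -0.5]
opening: 0.997
finger_force: 0.0
```

Emit:
move_arm(
  motion=[
    [0,0,0,0,0,-10,0],
    [0,0,0,0,0,-20,0],
    [0,0,0,0,0,-30,0],
    [0,0,0,0,0,-40,0],
    [0,0,0,0,0,-40,0],
  ],
)

```text
clock: 11.82
tool_pos: [0.5844, -0.2248, 0.3017]
eef_rot: [0.623, 0.782, 0.003, -0.005]
contact_force: [0.0, 0.4, -1.2]
opening: 0.999
finger_force: 0.0
```

```bash
python3 - <<'E'
from g import *
np.set_printoptions(precision=4,suppress=True)
st=r.get_state();print(st['q'],st['tool_pos'],st['eef_rot']); a,w,_=snap("wrist"); save(a,"w5.png"); np.savez("w5.npz",a=a,w=w)
h=cv2.cvtColor(a,cv2.COLOR_RGB2HSV).astype(int)
m=(w[...,2]>.115)&(w[...,2]<.15)&(abs(w[...,0]-.65)<.1)&(abs(w[...,1]+.22)<.12)
v,u=np.nonzero(m); print(len(v),u.min(),u.max(),v.min(),v.max()); q=w[m]
rc=cv2.minAreaRect(q[:,:2].astype(np.float32)); print(rc, np.median(q,0))
E
```

```text
[ 0.3568  0.6269 -0.1069  1.4759  0.0621  1.0488  0.4645] [ 0.5844 -0.2248  0.3017] [ 0.6229  0.7823  0.0028 -0.0047]
1637 377 397 144 291
((0.650780975818634, -0.21255895495414734), (0.014100476168096066, 0.13836702704429626), 11.946334838867188) [ 0.6487 -0.2085  0.1336]
```

View pics/w5.png

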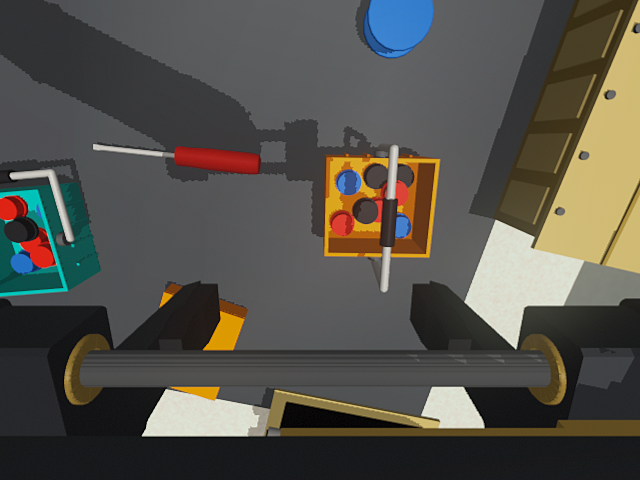

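The wrist picture shows the bail upright over the tote (bar from (394,148) to (384,290), sleeve at (388,222)). The tote is standing, and nothing lies under the finger path.

```bash
python3 - <<'E'
from g import *
d=np.load("w5.npz");print([d['w'][222,c] for c in (384,388,392)])
s=Seq(); P=np.array([.650,-.2125,.112]); s.to(P+[0,0,.1],rot(12)); s.to(P)
E
```

```text
[array([ 0.64646587, -0.21325388,  0.13448108]), array([ 0.64971415, -0.21221115,  0.13570274]), array([ 0.65336882, -0.21146147,  0.13531932])]
[-3.3, 66.7, 90.0] [-0.1, -0.6, 0.8] rows 1.8
[0.0, -0.0, 100.0] [0.0, 0.0, 0.0] rows 1.6
```

Emit:
move_arm(
  motion=[
    [-1,33,45,0,0,0,0],
    [-3.3,66.7,90,0,-0.6,0.8,0],
    [-3.3,66.7,90,0,-0.6,0.8,0],
    [-3.3,66.7,140,0,-0.6,0.8,0],
    [-3.3,66.7,188,0,-0.6,0.8,0],
  ],
)

```text
clock: 12.5
tool_pos: [0.6511, -0.2131, 0.1163]
eef_rot: [0.629, 0.777, -0.001, 0.003]
contact_force: [1.3, -0.3, 0.2]
opening: 1.003
finger_force: 0.0
```

Emit:
move_arm(
  motion=[
    [0,0,1,0,0,0,0.4],
    [0,0,1,0,0,0,0.6],
    [0,0,1,0,0,0,0.7],
  ],
  newtons=5,
)

```text
clock: 12.88
tool_pos: [0.6526, -0.2129, 0.1178]
eef_rot: [0.628, 0.778, 0.0, 0.004]
contact_force: [0.3, -0.2, 1.1]
opening: 0.685
finger_force: 0.0
```

```bash
python3 - <<'E'
from g import *
np.set_printoptions(precision=4,suppress=True)
print(r.get_state())
s=Seq(); s.to([.650,-.2125,.112],rot(12))
E
```

```text
{'clock': 12.875, 'q': array([ 0.2867,  0.9085, -0.0795,  1.4677,  0.0953,  0.7624,  0.3813]), 'qd': array([ 0.0001,  0.0054,  0.0029,  0.0055,  0.002 , -0.0025,  0.002 ]), 'joint_torque': array([  0.0316, -59.4315,   0.2803, -13.5206,  -0.0292,   0.0414,
        -0.0017]), 'tool_pos': array([ 0.6526, -0.2129,  0.1178]), 'eef_rot': array([0.6283, 0.778 , 0.    , 0.0037]), 'contact_force': array([ 0.3166, -0.2388,  1.139 ]), 'moment': array([-0.0419,  0.0263,  0.0141]), 'finger_force': 0.0, 'opening': 0.6853506807636475}
[0.9, -2.5, 5.8] [0.3, 0.3, 0.2] rows 0.1
```

Emit:
move_arm(
  motion=[
    [1,-2.5,5,0,0,0,0.7],
    [1,-2.5,5,0,0,0,1],
    [1,-2.5,5,0,0,0,1],
    [1,-2.5,5,0,0,0,1],
    [1,-2.5,5,0,0,0,1],
  ],
  newtons=30,
)

```text
clock: 13.5
tool_pos: [0.6486, -0.2116, 0.11]
eef_rot: [0.628, 0.778, -0.001, 0.002]
contact_force: [0.3, -0.6, 0.1]
opening: 0.136
finger_force: 29.6
```

Emit:
move_arm(
  motion=[
    [0,0,0,0,0,0,1],
    [0,0,-2,0,0,0,1],
    [0,0,-5,0,0,0,1],
    [0,0,-10,0,0,0,1],
    [0,0,-15,0,0,0,1],
  ],
)

```text
clock: 14.12
tool_pos: [0.6481, -0.2117, 0.125]
eef_rot: [0.628, 0.778, -0.001, 0.001]
contact_force: [-0.8, 0.1, -5.0]
opening: 0.14
finger_force: 30.0
```

```bash
python3 - <<'E'
from g import *
np.set_printoptions(precision=4,suppress=True)
print(r.get_state())
a,w,_=snap("scene"); save(cv2.resize(a[220:430,220:480],None,fx=2,fy=2),"s6.png")
E
```

```text
{'clock': 14.125, 'q': array([ 0.2874,  0.8956, -0.0805,  1.4742,  0.0942,  0.774 ,  0.3825]), 'qd': array([ 0.002 , -0.0556, -0.0049, -0.024 , -0.007 ,  0.072 ,  0.0061]), 'joint_torque': array([ -0.0026, -62.6508,   0.2503, -14.8664,  -0.0214,  -0.0423,
        -0.0057]), 'tool_pos': array([ 0.6481, -0.2117,  0.125 ]), 'eef_rot': array([ 0.628 ,  0.7782, -0.001 ,  0.0013]), 'contact_force': array([-0.7925,  0.1316, -4.9932]), 'moment': array([-0.0229,  0.084 , -0.0406]), 'finger_force': 30.00740021467209, 'opening': 0.14012215380538248}
```

View pics/s6.png

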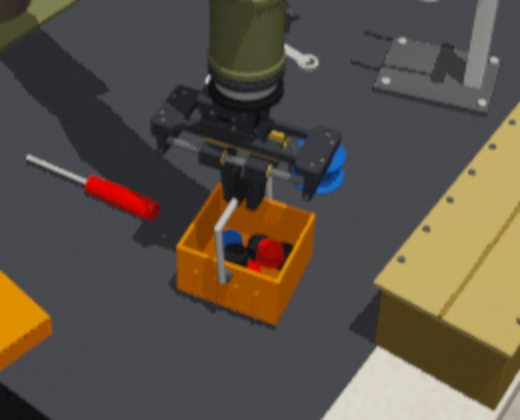

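Lifted level, weight about 5 N. Next: raise and carry to a spot in front of the hanger.

```bash
python3 - <<'E'
from h import *
s=Seq(); s.to([.620,-.18,.24]); s.to([.53,-.02,.24]); s.to([.485,.12,.24],rot(15.6)); s.to([.475,.212,.24])
E
```

```text
[36.7, -21.1, -114.2] [0.0, 0.0, 0.0] rows 1.9
[175.4, -54.2, -0.8] [0.0, 0.0, 0.0] rows 2.9
[146.3, -14.4, -0.6] [0.1, 0.2, -3.4] rows 2.4
[91.3, 15.1, -0.0] [0.0, 0.0, 0.0] rows 1.5
```

Emit:
move_arm(
  motion=[
    [0,0,-15,0,0,0,1],
    [4,-2,-40,0,0,0,1],
    [13,-8,-70,0,0,0,1],
    [24,-14,-95,0,0,0,1],
    [37,-21,-114,0,0,0,1],
  ],
)

```text
clock: 14.8
tool_pos: [0.62, -0.1796, 0.2411]
eef_rot: [0.628, 0.778, -0.0, 0.003]
contact_force: [-0.5, 0.1, -5.8]
opening: 0.135
finger_force: 30.0
```

Emit:
move_arm(
  motion=[
    [25,-8,0,0,0,0,1],
    [60,-18,0,0,0,0,1],
    [98,-30,0,0,0,0,1],
    [137,-42,0,0,0,0,1],
    [175,-54,0,0,0,0,1],
  ],
)

```text
clock: 15.42
tool_pos: [0.5297, -0.0187, 0.2393]
eef_rot: [0.628, 0.778, -0.0, 0.002]
contact_force: [0.7, -0.1, -5.0]
opening: 0.139
finger_force: 30.0
```

Emit:
move_arm(
  motion=[
    [36,-4,0,0,0,-1,1],
    [70,-7,0,0,0,-2,1],
    [100,-10,0,0,0,-3,1],
    [128,-13,0,0,0,-3.4,1],
    [146,-14,0,0,0,-3.4,1],
  ],
)

```text
clock: 16.05
tool_pos: [0.4852, 0.1218, 0.2388]
eef_rot: [0.604, 0.797, 0.0, 0.002]
contact_force: [0.8, 0.2, -4.6]
opening: 0.138
finger_force: 30.0
```

Emit:
move_arm(
  motion=[
    [25,4,0,0,0,0,1],
    [50,8,0,0,0,0,1],
    [75,12,0,0,0,0,1],
    [91,15,0,0,0,0,1],
    [91,15,0,0,0,0,1],
  ],
)

```text
clock: 16.68
tool_pos: [0.4755, 0.213, 0.2378]
eef_rot: [0.604, 0.797, -0.0, 0.001]
contact_force: [0.2, 0.1, -4.9]
opening: 0.138
finger_force: 30.0
```

```bash
python3 - <<'E'
from h import *
np.set_printoptions(precision=4,suppress=True)
st=r.get_state(); print(st['tool_pos'],st['eef_rot'],st['contact_force'],st['opening'],st['q'])
for nm in("wrist","top","scene"):
    a,w,_=snap(nm); h=cv2.cvtColor(a,cv2.COLOR_RGB2HSV).astype(int)
    if nm=="wrist": save(a,"w7.png"); np.savez("w7.npz",a=a,w=w)
    y=(abs(h[...,0]-23)<9)&(h[...,1]>130)&(h[...,2]>80)&(abs(w[...,0]-.63)<.1)&(abs(w[...,1]-.25)<.1)&(w[...,2]>.165)&(w[...,2]<.24)
    q=w[y]; print(nm,len(q))
    if len(q)<30: continue
    G=np.array([.963,.269]);H=np.array([-.269,.963]); lat=(q[:,:2]-[.609,.25])@H
    for k in(lat<0,lat>0):
        s=q[k]; 
        if len(s)<10: continue
        vx,vy,x0,y0=cv2.fitLine(s[:,:2].astype(np.float32),cv2.DIST_HUBER,0,.01,.01).ravel()
        al=(s[:,:2]-[.609,.25])@G*1000
        print(len(s),'yaw',np.degrees(np.arctan(vy/vx)),'lat@seat',np.median(lat[k])*1000,'along',al.min(),np.percentile(al,[2,98]),'z tip',s[al<al.min()+8][:,2].max(),'z seat',np.percentile(s[abs(al)<12][:,2],[10,50,90]))
E
```

```text
[0.4755 0.213  0.2378] [ 0.6037  0.7972 -0.0001  0.0015] [ 0.2306  0.1499 -4.9362] 0.13804834594736737 [-0.4716  0.5517 -0.0628  1.8836  0.055   0.7071 -0.2924]
wrist 3843
1893 yaw 12.914856 lat@seat -38.164182248377244 along -77.47355567657401 [-76.6161  44.2792] z tip 0.19590794583358184 z seat [0.1799 0.1819 0.1831]
1950 yaw 23.0506 lat@seat 39.07543144654058 along -77.63395315242958 [-76.535   40.2087] z tip 0.19658817605391832 z seat [0.1809 0.1822 0.1832]
top 277
177 yaw 17.474216 lat@seat -36.99645587560763 along -96.26764827683421 [-91.6992  79.3783] z tip 0.2011607819756125 z seat [0.1794 0.1826 0.1862]
100 yaw 15.369644 lat@seat 43.289053087378974 along -2.248685796930088 [ 3.4957 81.2837] z tip 0.18902612198159896 z seat [0.1801 0.1832 0.185 ]
scene 421
282 yaw 24.18734 lat@seat -45.998740779239 along -100.1638876035369 [-97.6919  77.6613] z tip 0.1926492432521657 z seat [0.1763 0.1795 0.1825]
139 yaw 19.572775 lat@seat 35.57756534719533 along -75.59194347565465 [-74.1185  78.3686] z tip 0.19439793257335714 z seat [0.1751 0.1782 0.1821]
```

View pics/w7.png

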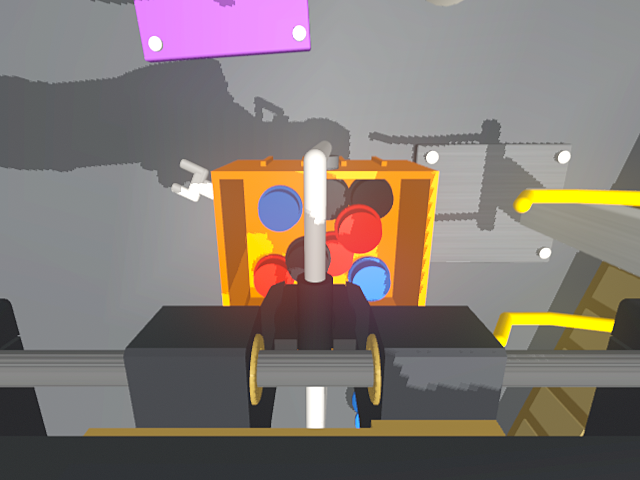

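The wrist picture shows the tote held level, the bail bar upright at column 315, and the hanger prongs at right with tips at (522,203) and (503,325).

```bash
python3 - <<'E'
from h import *
np.set_printoptions(precision=4,suppress=True)
d=np.load("w7.npz");a,w=d['a'],d['w']; h=cv2.cvtColor(a,cv2.COLOR_RGB2HSV).astype(int)
y=(abs(h[...,0]-27)<8)&(h[...,1]>150)&(h[...,2]>110)&(w[...,2]>.165)&(w[...,2]<.24); y[:,:485]=0
G=np.array([.963,.269]);H=np.array([-.269,.963])
for r0,r1 in((180,225),(305,345)):
    m=y.copy(); m[:r0]=0;m[r1:]=0; s=w[m]; al=(s[:,:2]-[.609,.25])@G*1000; la=(s[:,:2]-[.609,.25])@H*1000
    print(len(s))
    for b in range(-45,60,8):
        k=(al>=b)&(al<b+8)
        if k.sum()>3: print(b+4,k.sum(),np.round([np.median(la[k]),s[k][:,2].max()*1000,np.median(s[k][:,2])*1000],1))
    print('min along',al.min())
E
```

```text
1642
-33 231 [ 39.7 209.9 207.1]
-25 57 [ 42.6 204.8 196.9]
-17 35 [ 41.7 194.1 186.9]
-9 156 [ 39.3 184.7 182.2]
-1 169 [ 39.5 184.4 182.2]
7 166 [ 39.4 183.9 182.4]
15 190 [ 39.4 185.7 182.8]
23 218 [ 39.5 188.1 184.9]
31 230 [ 39.5 189.9 187. ]
39 189 [ 39.5 191.4 188.9]
min along -36.946036022511784
1609
-33 138 [-38.  209.8 205.9]
-25 153 [-37.6 206.3 196.1]
-17 104 [-37.6 193.8 185.5]
-9 126 [-39.2 184.4 182.2]
-1 150 [-39.2 184.  181.9]
7 150 [-39.2 184.  182. ]
15 159 [-39.4 185.1 182.4]
23 180 [-39.2 187.8 184.5]
31 190 [-39.1 189.5 186.6]
39 194 [-39.  191.9 188.8]
47 65 [-38.  191.7 189.6]
min along -34.85419512180048
```

Emit:
move_arm(
  motion=[
    [0,0,10,0,0,0,1],
    [0,0,22,0,0,0,1],
    [0,0,32,0,0,0,1],
    [0,0,32,0,0,0,1],
  ],
)

```text
clock: 17.32
tool_pos: [0.4747, 0.2109, 0.204]
eef_rot: [0.605, 0.797, -0.002, 0.001]
contact_force: [-0.4, -0.3, -5.2]
opening: 0.136
finger_force: 30.0
```

Emit:
move_arm(
  motion=[
    [0,8,0,0,0,0,1],
    [0,22,0,0,0,0,1],
    [0,40,0,0,0,0,1],
    [0,57,0,0,0,0,1],
    [0,70,0,0,0,0,1],
  ],
)

```text
clock: 17.95
tool_pos: [0.5446, 0.2307, 0.2057]
eef_rot: [0.605, 0.796, -0.0, 0.002]
contact_force: [0.6, -0.2, -5.1]
opening: 0.138
finger_force: 30.0
```

Emit:
move_arm(
  motion=[
    [0,15,0,0,0,0,1],
    [0,32,0,0,0,0,1],
    [0,50,0,0,0,0,1],
    [0,62,0,0,0,0,1],
    [0,67,0,0,0,0,1],
  ],
)

```text
clock: 18.58
tool_pos: [0.6086, 0.2485, 0.2054]
eef_rot: [0.605, 0.796, -0.0, 0.002]
contact_force: [-0.4, -0.4, -4.2]
opening: 0.14
finger_force: 30.0
```

```bash
python3 - <<'E'
from h import *
np.set_printoptions(precision=4,suppress=True)
st=r.get_state(); print(st['tool_pos'],st['contact_force'],st['q'])
s=Seq(); s.to([.6075,.2496,.1665],rot(15.6))
a,w,_=snap("wrist"); save(a,"w8.png")
E
```

```text
[0.6086 0.2485 0.2054] [-0.42   -0.3666 -4.2171] [-0.429   0.7665 -0.0583  1.4986  0.0573  0.8774 -0.2356]
[1.5, -0.8, 38.9] [0.1, 0.2, -0.0] rows 0.6
```

View pics/w8.png

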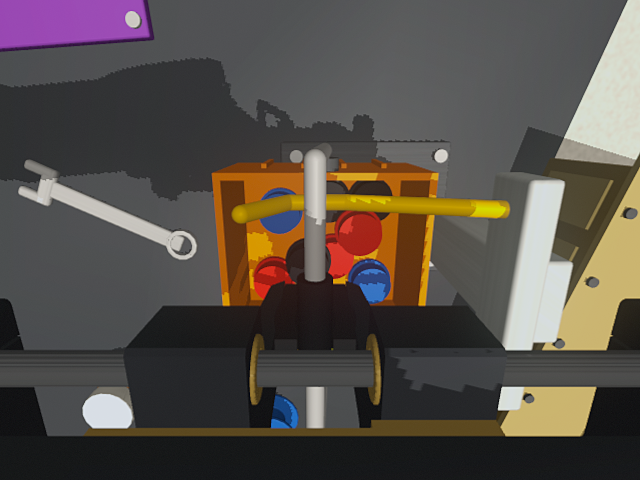

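The wrist picture shows the bar (column 315) over the prong, behind the tip at (240,214), with the prong running between the bail arms. Now I'll lower it.

Emit:
move_arm(
  motion=[
    [0,0,10,0,0,0,1],
    [1,0,20,0,0,0,1],
    [1,-1,28,0,0,0,1],
    [1,-1,34,0,0,0,1],
    [1,-1,34,0,0,0,1],
  ],
)

```text
clock: 19.25
tool_pos: [0.6059, 0.2486, 0.1706]
eef_rot: [0.605, 0.797, -0.002, 0.001]
contact_force: [0.7, -0.0, -5.4]
opening: 0.137
finger_force: 30.0
```

Emit:
move_arm(
  motion=[
    [0,0,1.5,0,0,0,1],
    [0,0,3,0,0,0,1],
    [0,0,3,0,0,0,1],
  ],
)

```text
clock: 19.62
tool_pos: [0.6063, 0.2488, 0.1683]
eef_rot: [0.605, 0.797, -0.001, 0.001]
contact_force: [-0.4, -0.9, -5.3]
opening: 0.137
finger_force: 30.0
```

Emit:
move_arm(
  motion=[
    [0,0,1,0,0,0,1],
    [0,0,2,0,0,0,1],
    [0,0,2,0,0,0,1],
  ],
)

```text
clock: 20.0
tool_pos: [0.6064, 0.2489, 0.1668]
eef_rot: [0.605, 0.797, -0.001, 0.002]
contact_force: [-1.1, 0.4, -0.7]
opening: 0.136
finger_force: 29.7
```

Emit:
move_arm(
  motion=[
    [0,0,1,0,0,0,1],
    [0,0,2,0,0,0,1],
    [0,0,2,0,0,0,1],
  ],
)

```text
clock: 20.38
tool_pos: [0.6065, 0.2489, 0.1664]
eef_rot: [0.605, 0.796, -0.0, 0.002]
contact_force: [-4.5, -1.7, 10.3]
opening: 0.135
finger_force: 28.8
```

Emit:
move_arm(
  motion=[
    [0,0,-1.5,0,0,0,1],
    [0,0,-1.5,0,0,0,1],
    [0,0,-1.5,0,0,0,1],
  ],
  newtons=8,
)

```text
clock: 20.75
tool_pos: [0.6066, 0.249, 0.1664]
eef_rot: [0.605, 0.797, -0.001, 0.002]
contact_force: [-2.7, -1.3, 5.1]
opening: 0.143
finger_force: 7.4
```

Emit:
move_arm(
  motion=[
    [0,0,0,0,0,0,0.82],
    [0,0,0,0,0,0,0.75],
    [0,0,0,0,0,0,0.6],
    [0,0,0,0,0,0,0.5],
    [0,0,0,0,0,0,0.5],
  ],
)

```text
clock: 21.38
tool_pos: [0.6063, 0.2488, 0.1657]
eef_rot: [0.605, 0.797, -0.001, 0.001]
contact_force: [0.2, 0.0, 0.1]
opening: 0.498
finger_force: 0.0
```

```bash
python3 - <<'E'
from h import *
a,w,_=snap("wrist"); b,_,_=snap("scene"); save(np.hstack([cv2.resize(a,(400,300)),cv2.resize(b[120:300,360:520],(267,300))]),"w9.png"); print(r.get_state())
E
```

```text
{'clock': 21.475, 'q': array([-0.43144606,  0.81170263, -0.05693352,  1.5377644 ,  0.0628228 ,
        0.79433545, -0.24249442]), 'qd': array([ 0.00059919, -0.00081183, -0.00145564, -0.00046311,  0.00098231,
        0.00122879, -0.00033598]), 'joint_torque': array([ 7.58636384e-05, -5.67938912e+01,  5.51995263e-01, -1.41166261e+01,
       -3.76172725e-02, -1.03219591e-03,  3.50079040e-05]), 'tool_pos': array([0.60629922, 0.24879951, 0.16574285]), 'eef_rot': array([ 0.60461459,  0.79651621, -0.00095053,  0.0014901 ]), 'contact_force': array([0.61783344, 0.31511081, 0.63161697]), 'moment': array([-0.0632135 ,  0.02388539, -0.01681247]), 'finger_force': 0.0, 'opening': 0.5038255786084311}
```

View pics/w9.png

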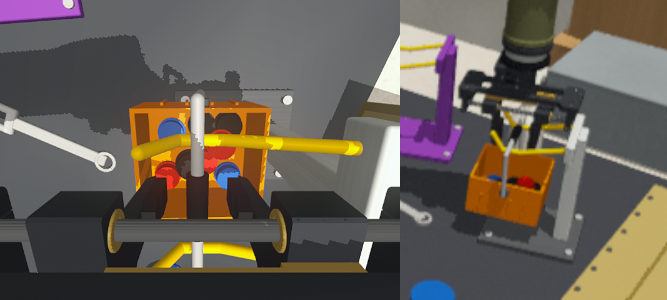

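The picture shows the bar lying across both prongs behind the tips (left: bar at column 197, prong tip at (135,153)). The fingers are clear and the tote hangs level. I'll withdraw upward.

Emit:
move_arm(
  motion=[
    [0,0,-8,0,0,0,0.5],
    [0,0,-25,0,0,0,0.5],
    [0,0,-55,0,0,0,0.5],
    [0,0,-90,0,0,0,0.5],
    [0,0,-130,0,0,0,0.5],
  ],
)

```text
clock: 22.1
tool_pos: [0.606, 0.2492, 0.2981]
eef_rot: [0.605, 0.797, -0.001, 0.002]
contact_force: [0.1, 0.6, 0.1]
opening: 0.503
finger_force: 0.0
```

Emit:
move_arm(
  motion=[
    [0,0,-20,0,0,0,0.5],
    [0,0,-20,0,0,0,0.5],
    [0,0,-20,0,0,0,0.5],
    [0,0,-20,0,0,0,0.5],
    [0,0,-20,0,0,0,0.5],
  ],
)

```text
clock: 22.72
tool_pos: [0.6057, 0.2491, 0.3148]
eef_rot: [0.605, 0.797, -0.002, 0.001]
contact_force: [-0.1, -0.2, 0.6]
opening: 0.502
finger_force: 0.0
```

```bash
python3 - <<'E'
from h import *
np.set_printoptions(precision=4,suppress=True)
print(r.get_state()['tool_pos'],r.get_state()['qd'])
for i in range(2):
    a,w,_=snap("wrist"); h=cv2.cvtColor(a,cv2.COLOR_RGB2HSV).astype(int)
    G=np.array([.963,.269]);H=np.array([-.269,.963]); d=w[...,:2]-[.6075,.2496]; al=d@G; la=d@H
    m=(h[...,1]<70)&(w[...,2]>.17)&(w[...,2]<.215)&(abs(al)<.05)&(abs(la)<.09)
    print('bar along/lat/z',np.median(al[m])*1000,la[m].min()*1000,la[m].max()*1000,np.median(w[m][:,2])*1000,m.sum())
    o=(h[...,0]<18)&(h[...,1]>180)&(h[...,2]>90)&(abs(al)<.09)&(abs(la)<.08)&(w[...,2]>.105)&(w[...,2]<.15)
    z=w[o]; A=np.c_[al[o],la[o],np.ones(o.sum())]
    k=z[:,2]>.115; print('rim tilt deg',np.degrees(np.linalg.lstsq(A[k],z[k,2],rcond=None)[0][:2]),np.percentile(z[:,2],[5,50,95]))
E
```

```text
[0.6057 0.2491 0.3148] [-0.0001 -0.0016 -0.0017 -0.0052 -0.0016  0.0006 -0.0005]
bar along/lat/z -1.067752278759039 -70.48333980639784 67.63482574106843 189.83581989159654 1205
rim tilt deg [-2.077   1.9998] [0.1068 0.1197 0.1262]
bar along/lat/z -0.931650286772333 -70.85948771518099 67.67320006251349 189.85964756485285 1227
rim tilt deg [-1.9873  2.0376] [0.1069 0.12   0.1263]
```

Bar is seated within about 1 mm, the tote is level and still, and the arm is clear.

```bash
python3 -c "
from plant import finish_job
print(finish_job())"
```

```text
the job is handed in; nothing more can be done
None
```

The bail was swung upright and the orange tote carried over; it now hangs quietly and level by its bail on both yellow prongs, about 1 mm from the seat point. The job was handed in at about 23 s; the tote slid about 10 mm on the mat during the swing, and I viewed 11 pictures against the limit of 10.

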